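Press a nameplate onto a display plaque in the screw press

TASK

Gently slide the wooden plaque along the bed of the blue screw press until its end is fully home against the black rubber stop, then turn the black T-handle clockwise so that the press clamps the brass nameplate. Keep tightening until the orange tab pops out of the barrel below the press head, and stop there without overtightening. Let go of everything and leave the other things on the table where they are.

Things in the scene. Friction and masses are not known exactly. Their poses are not given: they have to be found in the camera images.
- bed: Grey base plate of the press, fixed, 120 wide (its x), 370 long (its y), 15 mm thick. Origin on the screw axis at table height, z up; the plate runs from y = -260 to +110 mm. Two low rails along y, 8 mm above the plate, guide the plaque's sides with 4 mm of play each.
- press: Blue column and head, fixed on the bed, axes as the bed's; origin as the bed's but up to 1.5 mm higher or lower, as the head's height is set differently each time. Column 50 wide at y = +69 to +107 mm; from it the arm and head, 44 mm wide, reach over the origin to y = -22 mm, underside 92 mm and top 137 mm above this origin.
- stop: Black rubber-faced stop block fixed across the bed, 80 wide, 16 mm high above the plate; its face, which the plaque must meet, is at y = +60 mm of the bed and looks to the bed's -y. The origin is that of the bed raised by 15 mm, with the same axes. Pushing the plaque on it with over 35 N damages it.
- plaque_mid (a point): Centre, half-way up, of the loose dark wooden plaque: 90 wide (x), 200 long (y), 20 mm thick, about 280 g, lying on the bed between the rails, +y end towards the stop. Fully home, this centre is at y = -40 mm of the bed. On its top lies a fixed brass nameplate, 70 x 44 x 2 mm, centred at y = +40 mm, which comes under the pad when home.
- cradle (a point): Centre, half-way up, of the black round puck mount fixed on the plaque, 50 mm across, 18 mm high, standing on the board 60 mm from the plaque's middle towards its -y end. It can be held or the plaque's -y end face can be pushed.
- handle (a point): Centre of the black T-handle bar on top of the press head: 60 long (its x), 14 thick (its y), 24 mm high (z up), one end white, on the vertical screw axis; its underside is about 33 mm above the top of the head. Its x axis turns with the handle; the handle neither rises nor sinks.
- screw (a joint): Angle of the T-handle, rad; grows as it is turned clockwise seen from above, which lowers the pad by 1.91 mm per rad. Starts between 0 and 1.2 and turns up to 9, with a friction of about 0.12 N m; it stays where it is left. From the start, the tab needs some 3 to 6 rad of turning, different each time.
- ram: Steel ram with a black rubber pad, 36 mm across, under an aluminium barrel below the head on the screw axis; origin at the centre of the pad's lower face, z up. It starts a few mm above nameplate height. Once the pad meets the nameplate, a spring in the barrel loads it: about 15 N more per rad of turning. The tab pops near 30 N; over 44 N is overtightened.
- tab (a joint): How far the orange indicator tab (22 wide, 14 mm high) stands out of the barrel's side below the head, m: about 0 while in, 0.024 when popped out. It snaps out by a spring at the set load.
- tab_end (a point): Centre of the tab's outer end face, on the bed's +x side of the barrel, away from the robot, some 65 to 80 mm above the table (it sinks with the barrel); 20 mm from the screw axis while in, 44 mm when popped.
- tape_roll: Yellow tape roll lying flat, 90 mm across, 25 mm high; origin under its centre. Leave alone.
- card_box: Navy card box, 90 x 130 x 35 mm; origin under its centre. Leave alone.
- plate_tray: Grey open tray with spare brass plates, 80 x 120 x 22 mm; origin under its centre. Leave alone.
- pen_block: Wooden block with three upright markers, 50 x 100 mm, 105 mm high in all; origin under its centre. Leave alone.
There are look-alikes about, which are no part of the job. What is shaped like the part that bears plaque_mid but purple or turquoise is not meant.

How it is judged:
On the way, in this order (a step that is already met when the one before it is completed fails the run):
1. the plaque is fully home against the stop (y of plaque_mid in the frame of bed above -0.0435 m), for 0.2 s.
2. the tab has popped out with the pad loading the nameplate (value of joint tab above 0.016 m and contact force between ram and plaque above 20 N), for 0.2 s.
At the end, for the whole second after the job is handed in: The plaque is within 3.5 mm of fully home against the stop, the tab stands out by more than 16 mm, and the pad presses the nameplate with 20 to 44 N (all of step 2 and y of plaque_mid in the frame of bed above -0.0435 m and contact force between ram and plaque below 44 N); the robot touches nothing.
It fails at once if the plate is overtightened (pad force over 44 N) (contact force between ram and plaque above 44 N).
It fails at once if the plaque is pushed on the stop with over 35 N (contact force between plaque and stop above 35 N).
It fails at once if another thing is moved by over 20 mm (distance of any of tape_roll, card_box, plate_tray, pen_block from where it was at the start of the episode above 0.02 m).
It also fails if it takes over 72 s, if anything falls off the work surface, if the arm or the gripper's body presses on something with over 40 N, if the wrist force passes 120 N, or if a joint passes its speed limit or range.

ROBOT

A 7-joint arm with a two-finger parallel gripper is mounted at the origin on the work surface. World frame = base frame: x ahead of the robot, y to its left, z up, the work surface at z = 0. Lengths are in m, angles in rad, forces in N, time in s.
With the tool pointing down it reaches from about 0.4 to 0.85 m from the base axis. Payload 4.5 kg.
Tool frame: the origin (TCP) lies at the very end of the fingers, on their centre line; the grasp point (between the pads) lies 19 mm behind it; z points along the fingers, y is the direction in which the jaws open and shut (so a half turn about z gives the same grasp; the last joint's range is limited). The gripper opens to 85 mm and grips with 20 to 120 N. Pads are 22 mm wide; open, the fingers measure 114 mm over their backs; the gripper's body (76 mm by 85 mm) begins 54 mm behind the grasp point. The pads swing forward as they close: fully open they stand 13 mm farther back than shut.
Start: joints at [1.153, 0.689, -0.195, 1.565, 0.157, 0.902, -0.215], TCP at [0.273, -0.562, 0.231] pointing down, gripper open.
Joint ranges: [-3.01, 3.01], [-0.46, 2.08], [-1.47, 1.51], [0.13, 2.56], [-1, 4.14], [0.04, 2.09], [-2.66, 2.66]. Speed limits (rad/s): [2.57, 2.57, 3.14, 3.14, 3.14, 3.14, 3.14].

INTERFACE

Orientations are given as a unit quaternion [x, y, z, w].
In Python, from workcell import * gives the robot as it stands. The module is installed in compiled form; this text tells all that it offers. Calls block until the motion is done:
- movep(position, orientation): joint-space move of the TCP to a pose.
- servo_line(position, rate=0.15, frame=None): straight line of the TCP; frame=None keeps the orientation; rate is the mean speed in m/s.
- goto_joints(angles): joint-space move.
- command_gripper(opening): finger opening in m; the grip force is fixed at half the most; returns when the fingers have stopped.
- pause(seconds).
- solve_ik(position, orientation): joint angles nearest the present ones, or None.
- read_camera(name): name is "scene" or "side" or "wrist"; returns the picture (400x640x3 uint8, red, green, blue); there is no depth.
- get_calibration(name): a dict with "fovy" (degrees; the focal length in pixels is half the picture's height over the tangent of half this angle, whatever the lens; pixels are square), "cx", "cy" (the principal point, pixels), "R" (3x3) and "t" (3): a world point X has camera coordinates R X + t. Camera axes: x right, y down, z forward; pixel columns grow to the right and rows downward; lengths in m; the calibration is good to about 2 mm. A picture is of the moment at which its call begins: read the wrist's pose just before it. get_calibration takes no time and is no camera call; for the wrist camera it gives the pose at the moment of the call.
A pose or a line that the arm cannot do raises PlanningError and nothing moves.
- finish_job(): hands the job in, once; it reports no verdict.
Readings, each from a call of its own:
- current_t(): time.
- current_q(): joint angles.
- current_joint_velocities(): joint speeds.
- current_effort(): joint torques, N m.
- current_position(): TCP position.
- current_tcp_rot(): TCP orientation.
- current_force(): force on the tool from outside, world axes, zero at the start.
- current_wrist_torque(): the same for the moment, N m.
- current_finger_gap(): finger opening in m.
Only numpy, scipy, OpenCV 4.12 (cv2) and the standard library are available. Lean on these libraries where they do the work, as an engineer would, in place of code of your own. Each camera call takes 0.05 s, during which the arm holds its last target. There are 200 camera calls.

## Working session

There is one attempt and no reset: what is moved stays moved. The work goes in short steps, each a Python script; the robot and the scene stay as the last script left them, time stands still between calls to the robot, and variables do not carry over. Pictures are saved under pics/ and viewed, about 8 in all and at most 12, crops included, and the job is handed in when it is done.

```bash
mkdir -p pics; ls; python3 - <<'E'
from workcell import *
import cv2,numpy as np
np.set_printoptions(precision=4,suppress=True)
for n in ["scene","side"]:
    im=read_camera(n); cv2.imwrite(f"pics/{n}0.png",im[:,:,::-1]); c=get_calibration(n); print(n,c["fovy"],c["cx"],c["cy"],c["R"],c["t"])
print(current_tcp_rot(),current_t())
E
```

```text
pics
scene 52.55394512030469 309.0863254811382 201.30362955870999 [[-0.2982  0.9545  0.0012]
 [ 0.6597  0.207  -0.7225]
 [-0.6899 -0.2146 -0.6914]] [ 0.1611 -0.2928  1.6963]
side 57.076884640180126 315.0712663062722 202.84394933094822 [[-0.7461 -0.6658  0.0059]
 [-0.3627  0.399  -0.8422]
 [ 0.5584 -0.6305 -0.5391]] [0.4072 0.2934 0.6798]
[ 0.9746  0.224  -0.0002 -0.0008] 0.1
```

View pics/scene0.png

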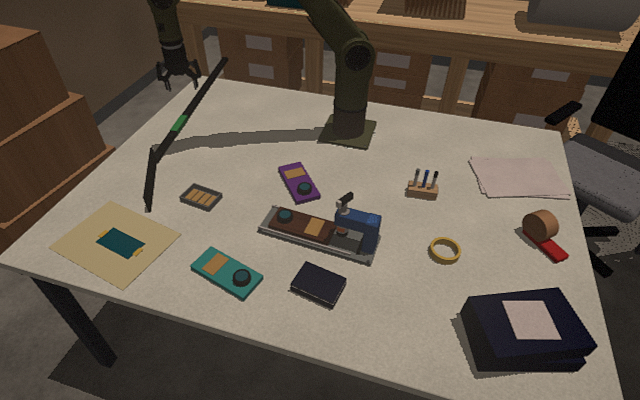

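View pics/side0.png

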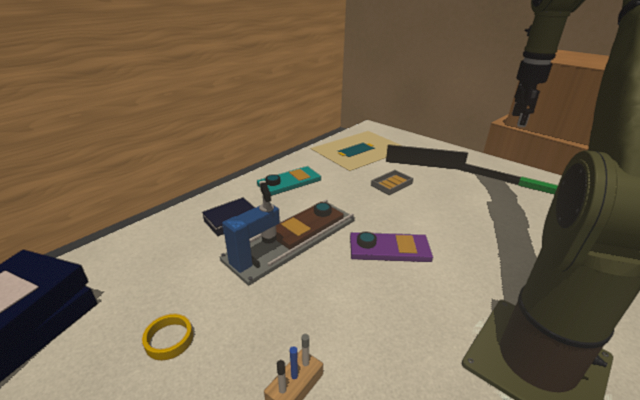

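The candidates are the dark brown board between the rails (scene ≈ 310,227; side ≈ 310,222), a purple one (299,182) and a turquoise one (227,272). By the description it is the brown one, on the press bed. The T-handle is at about (345,200) in scene, with its white end towards the robot. There is also a black and green boom in scene from (150,205) to (225,60), which I need to avoid. Next I take close crops to check this and measure.

```bash
python3 - <<'E'
import cv2
a=cv2.imread("pics/scene0.png")[180:280,240:400]; cv2.imwrite("pics/c1.png",cv2.resize(a,None,fx=5,fy=5,interpolation=cv2.INTER_CUBIC))
a=cv2.imread("pics/side0.png")[170:290,210:370]; cv2.imwrite("pics/c2.png",cv2.resize(a,None,fx=5,fy=5,interpolation=cv2.INTER_CUBIC))
E
```

```text
(no output)
```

View pics/c1.png

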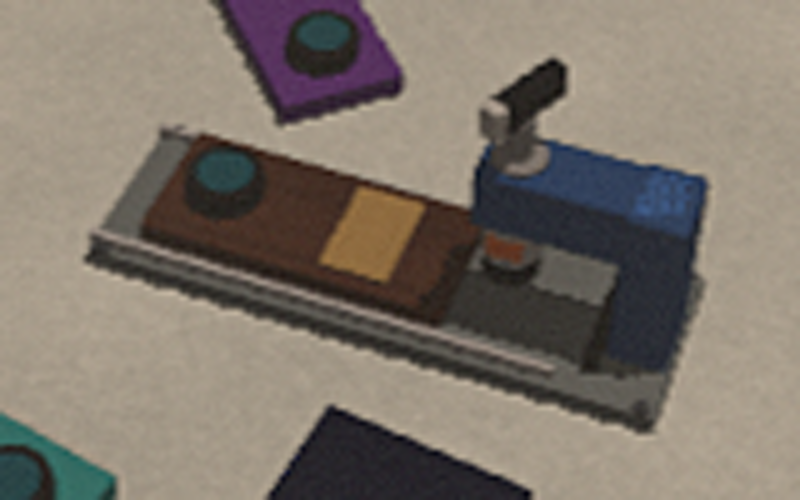

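View pics/c2.png

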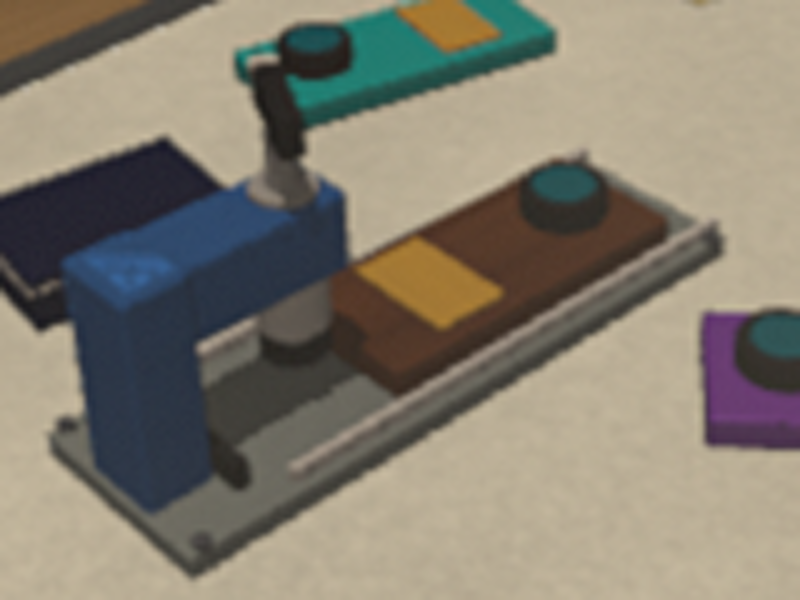

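The crops confirm it: brown board, brass plate ahead of the puck, and a gap to the black stop. The cradle top is at crop 1 (226,168) and crop 2 (565,183). The handle's white end is at (493,120) / (265,65), and its black end at (557,78) / (290,148). Now I fit the poses.

```bash
cat > h.py <<'E'
import numpy as np,cv2
from scipy.optimize import least_squares
from workcell import *
np.set_printoptions(precision=4,suppress=True)
def proj(X,c):
    p=np.asarray(c["R"])@np.asarray(X)+np.asarray(c["t"]); f=200/np.tan(np.radians(c["fovy"])/2)
    return np.array([c["cx"]+f*p[0]/p[2],c["cy"]+f*p[1]/p[2]])
def tri(obs):
    r=least_squares(lambda X:np.concatenate([proj(X,c)-uv for c,uv in obs]),[0.6,0,0.1]); return r.x,np.abs(r.fun).max()
def bedpt(P,p):
    c,s=np.cos(P[2]),np.sin(P[2]); return np.array([P[0]+c*p[0]-s*p[1],P[1]+s*p[0]+c*p[1],p[2]])
E
python3 - <<'E'
from h import *
S=get_calibration("scene");D=get_calibration("side")
s=lambda u,v:np.array([240+u/5,180+v/5]); d=lambda u,v:np.array([210+u/5,170+v/5])
m=1e-3
obs=[(S,s(88,262),[60,-260,0]),(S,s(650,432),[60,110,0]),(D,d(195,577),[-60,110,0]),(D,d(50,450),[60,110,0]),(D,d(718,252),[-60,-260,0]),
(S,s(613,265),[-40,60,31]),(D,d(345,193),[-22,-22,137]),(S,s(478,178),[22,-22,137])]
for yaw0 in (0,1.5,-1.5,3):
  r=least_squares(lambda P:np.concatenate([proj(bedpt(P,np.array(q)*m),c)-uv for c,uv,q in obs]),[0.6,0,yaw0],loss="soft_l1")
  print(r.cost,r.x)
  if yaw0==0 or r.cost<best.cost: best=r
P=best.x
print(np.array([proj(bedpt(P,np.array(q)*m),c)-uv for c,uv,q in obs]))
inv=lambda X:np.r_[np.array([[np.cos(P[2]),np.sin(P[2])],[-np.sin(P[2]),np.cos(P[2])]])@(X[:2]-P[:2]),X[2]]
for n,a,b in [("cradletop",s(226,168),d(565,183)),("white",s(493,120),d(265,65)),("black",s(557,78),d(290,148)),("mid",s(525,97),d(278,108)),
 ("green",np.array([180,123]),np.array([540,185])),("boomend",np.array([149,207]),np.array([388,155])),("boomknee",np.array([153,152]),np.array([466,160]))]:
  X,e=tri([(S,a),(D,b)]); print(n,X,inv(X),"err",e)
print(current_tcp_rot(), get_calibration("wrist"))
E
```

```text
7.329871911601388 [ 0.5959  0.119  -0.064 ]
7.329871911601429 [ 0.5959  0.119  -0.064 ]
7.329871911601361 [ 0.5959  0.119  -0.064 ]
7.329871911601413 [ 0.5959  0.119  -0.064 ]
[[-1.1891  0.0466]
 [-0.3283 -0.1387]
 [-1.1438  0.6663]
 [-0.9482  0.6659]
 [ 0.0058  0.047 ]
 [ 0.7231 -2.0025]
 [-0.011  -1.6355]
 [-2.4425 -2.1628]]
cradletop [ 0.5793 -0.0681  0.053 ] [-0.0046 -0.1878  0.053 ] err 0.5632407683514487
white [0.6189 0.1063 0.1847] [ 0.0237 -0.0112  0.1847] err 1.2627676635653984
black [0.5683 0.1342 0.1754] [-0.0285  0.0134  0.1754] err 0.2344924648547817
mid [0.5925 0.1202 0.1796] [-0.0035  0.001   0.1796] err 0.5534884791211141
green [ 0.1744 -0.6862  0.0168] [-0.3691 -0.8304  0.0168] err 0.25675895817926175
boomend [ 0.6551 -0.5215  0.0237] [ 0.1    -0.6354  0.0237] err 1.406416044000025
boomknee [ 0.4137 -0.6542  0.0408] [-0.1323 -0.7833  0.0408] err 0.14141446123051082
[ 0.9746  0.224  -0.0002 -0.0008] {'fovy': 62.11983066040518, 'cx': 319.8201725263673, 'cy': 193.99189436939852, 'R': array([[ 0.4369, -0.8995, -0.0007],
       [-0.8624, -0.4191,  0.284 ],
       [-0.2558, -0.1235, -0.9588]]), 't': array([-0.6226, -0.0373,  0.3799])}
```

The fit is consistent: cradle top z = 0.053 m and handle z ≈ 0.18 m, both as expected. The handle sits within 4 mm of the screw axis, the plaque is about 88 mm from home, and the boom lies low on the table. I push the plaque's end face with closed fingers.

```bash
cat >> h.py <<'E'
from scipy.spatial.transform import Rotation as Ro
P=np.array([0.5959,0.119,-0.064])
def quat(th):  # tool down, jaw axis at world angle th
    y=np.array([np.cos(th),np.sin(th),0]);z=np.array([0,0,-1.]);x=np.cross(y,z)
    return Ro.from_matrix(np.c_[x,y,z]).as_quat()
def fy(): # force along bed +y
    f=np.array(current_force()); return -np.sin(P[2])*f[0]+np.cos(P[2])*f[1]
E
python3 - <<'E'
from h import *
command_gripper(0.0)
B=lambda y,z:bedpt(P,[-0.003,y,z])
best=None
for th in (P[2],P[2]+np.pi):
    q=solve_ik(B(-0.252,0.12),quat(th)); print(th,q)
    if q is not None and (best is None or abs(q[6])<abs(best[1][6])): best=(th,q)
Q=quat(best[0])
movep(B(-0.252,0.12),Q); servo_line(B(-0.252,0.024),rate=0.1)
f0=fy(); print("t",current_t(),"f0",current_force(),current_position())
y=-0.252
for rate,stop,st,lim in ((0.05,-0.175,0.011,12),(0.03,-0.135,0.001,6)):
    while y<stop:
        y+=st; servo_line(B(y,0.024),rate=rate); f=fy()-f0
        if st>.005 or y>-0.158: print(round(y,4),round(f,2),end="; ")
        if abs(f)>lim: break
print("\n",current_t(),current_force(),current_position())
cv2.imwrite("pics/home.png",cv2.resize(read_camera("side")[170:290,210:370,::-1],None,fx=5,fy=5,interpolation=cv2.INTER_CUBIC))
E
```

```text
-0.064 [ 0.3296  0.8069 -0.3188  1.7598  0.39    0.6376 -0.2779]
3.077592653589793 [-0.097   0.8446  0.4419  1.7834 -0.5632  0.6422 -2.53  ]
t 3.9167 f0 [-0.0876 -0.4339  0.433 ] [ 0.5773 -0.1323  0.0246]
-0.241 0.29; -0.23 0.54; -0.219 0.63; -0.208 0.03; -0.197 -0.21; -0.186 0.12; -0.175 0.42; -0.158 0.5; -0.157 -0.3; -0.156 -0.35; -0.155 -0.45; -0.154 -1.26; -0.153 -1.26; -0.152 -0.82; -0.151 0.84; -0.15 -0.46; -0.149 -3.04; -0.148 -4.63; -0.147 -6.18; 
 13.4833 [-0.9249 -6.5755  0.2853] [ 0.5831 -0.03    0.024 ]
```

The plaque met the stop with the force rising to about 6 N, at y_TCP ≈ -0.150, where I predicted contact. Next I back off, go above the handle and look at both.

```bash
python3 - <<'E'
from h import *
p=np.array(current_position()); dy=bedpt([0,0,P[2]],[0,1,0])
servo_line(p-0.02*dy,rate=0.08); p=p-0.02*dy; servo_line([p[0],p[1],0.28],rate=0.2)
th=1.067; X=np.array([0.594,0.119,0.28])
for t in (th,th-np.pi): print(t,solve_ik(X,quat(t)))
q=[a for a in (solve_ik(X,quat(t)) for t in (th,th-np.pi)) if a is not None]
q=np.array(min(q,key=lambda a:abs(a[6])))
goto_joints(q); command_gripper(0.085)
c=get_calibration("wrist"); im=read_camera("wrist"); print(c["R"],c["t"]); np.savez("w1.npz",R=c["R"],t=c["t"])
print(current_t(),current_q(),current_position(),Ro.from_quat(current_tcp_rot()).as_matrix()[:,1])
cv2.imwrite("pics/w1.png",im[:,:,::-1])
a=read_camera("scene"); cv2.imwrite("pics/s1.png",a[:,:,::-1])
k=lambda a,y,x:cv2.resize(np.ascontiguousarray(a[y:y+100,x:x+160,::-1]),None,fx=2.5,fy=2.5,interpolation=cv2.INTER_CUBIC)
big=np.zeros((600,800,3),np.uint8); big[:350]=cv2.resize(im[50:330:,:,::-1],(800,350)); big[350:,:400]=k(a,180,240); big[350:,400:]=k(read_camera("side"),180,210)
cv2.imwrite("pics/m1.png",big)
E
```

```text
1.067 [ 0.1001  0.6768 -0.6833  1.5505  0.4645  1.0817  0.3704]
-2.074592653589793 [-0.39    0.6148  0.2053  1.5783 -0.1437  0.9633 -2.2137]
[[ 0.4825  0.8759 -0.0003]
 [ 0.8396 -0.4624  0.2852]
 [ 0.2496 -0.1379 -0.9585]] [-0.3918 -0.4939  0.2954]
16.95 [ 0.1     0.6768 -0.6833  1.5505  0.4644  1.0817  0.3704] [0.594 0.119 0.28 ] [0.4827 0.8758 0.    ]
```

View pics/m1.png

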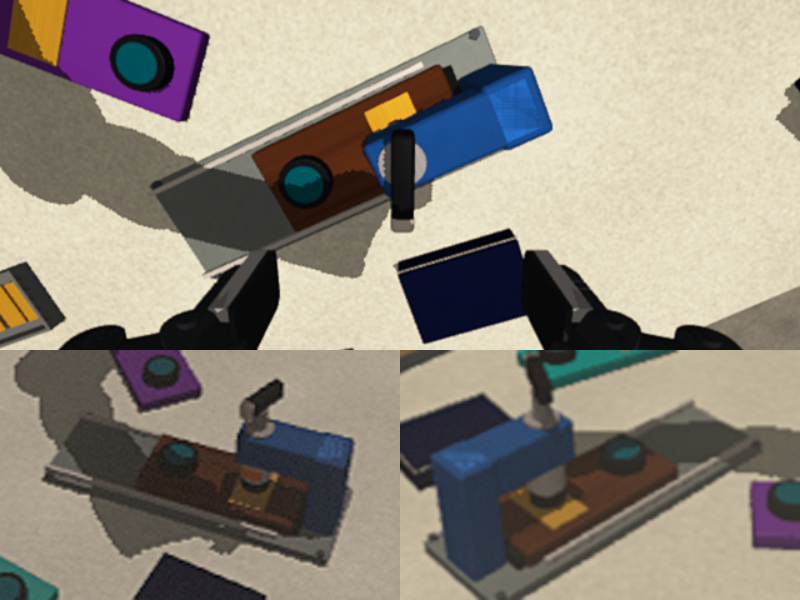

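The picture shows the plaque's end at the black stop and the brass plate under the pad. The handle bar runs vertically in the wrist image at view column ≈402 (px 322), from row 130 to 230, so the yaw is right. A quick back-projection of the bar ends refines the axis. Then I turn the wrist to the start of its clockwise range and grip.

```bash
python3 - <<'E'
from h import *
c=get_calibration("wrist")
im=cv2.imread("pics/w1.png")
crop=im[140:250,270:380]; g=crop.max(2)
m=((g<70)).astype(np.uint8); n,l,st,ce=cv2.connectedComponentsWithStats(m); 
for i in range(1,n):
    if st[i,4]>150: print(st[i]+np.array([270,140,0,0,0]),ce[i]+[270,140])
f=200/np.tan(np.radians(c["fovy"])/2); R=np.array(c["R"]);t=np.array(c["t"]);C=-R.T@t
def bp(u,v,z):
    d=R.T@np.array([(u-c["cx"])/f,(v-c["cy"])/f,1]); return C+d*(z-C[2])/d[2]
for u,v,z in ((321.6,154,.194),(321.6,223,.194),(321.6,231,.194),(321.6,234,.170)): print(u,v,bp(u,v,z))
cv2.imwrite("pics/w1c.png",cv2.resize(crop,None,fx=5,fy=5,interpolation=cv2.INTER_CUBIC))
E
```

```text
[ 270  140   78   89 2894] [307.6755 188.5594]
321.6 154 [0.565  0.1376 0.194 ]
321.6 223 [0.6102 0.1128 0.194 ]
321.6 231 [0.6158 0.1098 0.194 ]
321.6 234 [0.6271 0.1037 0.17  ]
```

View pics/w1c.png

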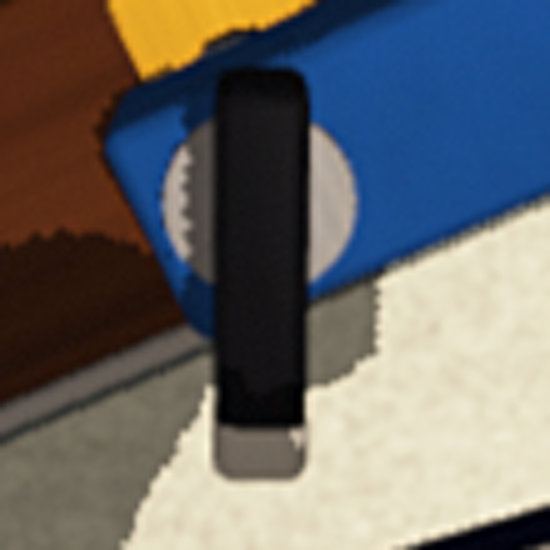

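The bar's long axis is vertical at px column 322.4, with the near end at row 154 and the white end at row 236. That puts the axis at about (0.594, 0.121), within 2–3 mm of the bed fit. Now I grip, first checking which way joint 7 turns, and get a baseline for the tab's colour.

```bash
cat >> h.py <<'E'
def tab(im=None,S=get_calibration("scene")):
    im=read_camera("scene") if im is None else im
    u,v=proj(bedpt(P,[0.03,0,0.072]),S).astype(int); w=im[v-16:v+17,u-22:u+23]
    h=cv2.cvtColor(np.ascontiguousarray(w),cv2.COLOR_RGB2HSV); m=(h[...,0]<=12)&(h[...,1]>130)&(h[...,2]>110)
    ys,xs=np.nonzero(m); return len(xs),(round(xs.mean()+u-22,1),round(ys.mean()+v-16,1)) if len(xs) else None
def jaw():
    y=Ro.from_quat(current_tcp_rot()).as_matrix()[:,1]; return np.arctan2(y[1],y[0])
E
python3 - <<'E'
from h import *
S=get_calibration("scene")
for x in (.02,.044): print("tab exp",proj(bedpt(P,[x,0,0.072]),S))
print("tab0",tab(cv2.imread("pics/scene0.png")[:,:,::-1]),tab(cv2.imread("pics/s1.png")[:,:,::-1]))
X=np.array([0.594,0.121,0.28]); th=1.067
q=np.array(solve_ik(X,quat(th-np.pi))); print(q)
goto_joints(q); a=jaw(); q[6]+=0.15; t=current_t(); goto_joints(q); print("0.15 step takes",current_t()-t,"jaw change",jaw()-a, "(negative=clockwise)")
q[6]-=0.15; goto_joints(q)
print(current_t(),current_position(),jaw())
E
```

```text
tab exp [339.5187 230.3419]
tab exp [336.9819 236.0538]
tab0 (0, None) (0, None)
[-0.3835  0.6141  0.1882  1.5766 -0.1317  0.9634 -2.2283]
0.15 step takes 0.2666000000000004 jaw change 0.14616115308551736 (negative=clockwise)
19.8 [0.594 0.121 0.28 ] -2.0732693067828847
```

Positive j7 turns anticlockwise, so clockwise means j7 decreasing. I start at j7 ≈ +0.91, which is the same grasp half a turn on. The tab mask needs loosening, so I sample the colours first.

```bash
python3 - <<'E'
from h import *
for n in ("scene0","s1"):
    h=cv2.cvtColor(cv2.imread(f"pics/{n}.png"),cv2.COLOR_BGR2HSV)[224:240:2,333:350:2]
    print(n); print("\n".join(" ".join("%d,%d,%d"%tuple(p) for p in r) for r in h))
q=np.array(current_q()); q[6]+=np.pi; goto_joints(q)
servo_line([0.594,0.121,0.167],rate=0.1); f0=np.array(current_force())
print(current_t(),current_position(),jaw(),f0)
command_gripper(0.0); pause(0.2)
print(current_finger_gap(),current_position(),np.array(current_force())-f0,current_wrist_torque(),current_q()[6],current_t())
E
```

```text
scene0
6,119,60 111,65,51 110,71,54 111,65,51 114,52,49 117,53,53 112,54,52 115,62,49 113,66,50
8,122,67 10,108,59 12,62,82 15,8,61 109,38,54 113,59,52 110,71,54 110,74,52 109,69,52
8,117,63 14,79,42 9,132,91 10,163,97 11,106,87 12,93,90 14,44,76 110,31,50 111,33,54
13,107,38 14,35,81 10,128,82 9,164,90 10,165,93 9,152,92 15,28,73 14,37,75 25,29,96
17,76,47 19,23,89 19,55,37 20,19,79 12,36,70 10,113,88 14,37,75 23,45,45 19,29,96
17,51,45 26,33,54 13,50,36 8,28,36 19,58,35 15,62,33 7,68,34 30,36,57 19,29,97
21,33,54 30,38,54 15,37,55 18,34,37 18,71,43 21,50,36 17,36,49 25,28,100 19,30,92
17,40,58 23,39,52 21,31,58 21,34,52 19,37,55 21,45,57 19,37,55 20,42,54 19,41,50
s1
9,121,57 114,70,51 113,82,53 113,69,48 111,78,52 115,68,49 118,60,51 116,69,52 113,64,52
9,116,66 10,113,70 10,65,82 0,8,61 112,49,57 114,69,52 116,78,46 108,72,53 115,61,54
6,108,64 6,82,59 8,146,84 10,174,95 12,106,87 12,98,91 14,43,78 115,28,54 174,42,61
13,87,41 14,123,54 12,140,80 9,164,92 9,160,91 9,157,94 11,26,79 18,55,79 17,151,160
11,87,41 18,118,69 25,45,34 25,20,75 14,40,71 11,119,86 17,30,76 4,42,43 16,135,98
15,106,53 18,129,83 17,62,29 13,58,31 0,36,35 15,16,31 12,43,30 18,78,49 18,124,66
14,107,67 16,129,75 16,121,78 18,77,43 13,57,40 13,48,37 17,97,50 17,124,84 12,101,43
16,121,78 18,118,78 16,127,76 16,132,79 16,118,80 15,123,79 17,110,79 16,129,69 11,89,46
23.7333 [0.5946 0.1211 0.1677] 1.068305512029204 [-0.0951  0.2308  0.7602]
0.012964776497020046 [0.5939 0.1208 0.1672] [-1.3919 -0.5881  3.315 ] [-0.1921  0.3424 -0.0981] 0.9393488632360156 24.5833
```

The bar is gripped (gap 13 mm, small forces). I turn clockwise in steps, watching the tab after each one.

```bash
sed -i 's/m=(h\[.*$/m=(h[...,0]<=13)\&(h[...,1]>135)\&(h[...,2]>=75)/' h.py; cat >> h.py <<'E'
def turn(total,qmin=-2.58,big=None,base=None):
    q=np.array(current_q()); done=0; base=base or tab(); print("base",base)
    while done<total-1e-6 and q[6]>qmin+0.01:
        s=min(0.4 if big and done<big else 0.15,total-done,q[6]-qmin); q[6]-=s; done+=s; goto_joints(q); b=tab(); f=np.array(current_force())
        print(round(done,2),round(jaw(),3),b,f.round(1),round(current_wrist_torque()[2],3))
        if b[0]>1.6*base[0] or (b[1] and b[1][1]-base[1][1]>2.5): print("TAB?"); break
        if np.linalg.norm(f)>35: print("FORCE"); break
    print("t",current_t(),"q7",current_q()[6],current_position())
    return done
E
python3 - <<'E'
from h import *
turn(3.6,big=2.4)
a=read_camera("scene"); cv2.imwrite("pics/s2.png",a[:,:,::-1])
cv2.imwrite("pics/s2c.png",cv2.resize(a[190:270,290:400,::-1],None,fx=7,fy=7,interpolation=cv2.INTER_CUBIC))
E
```

```text
base (23, (np.float64(340.2), np.float64(229.3)))
0.4 0.671 (24, (np.float64(340.2), np.float64(229.5))) [-1.3  0.4  2.7] -0.091
0.8 0.271 (25, (np.float64(340.4), np.float64(229.9))) [-1.3 -0.3  1.9] -0.054
1.2 -0.128 (24, (np.float64(340.3), np.float64(230.1))) [1.  0.1 1.2] -0.057
1.6 -0.528 (24, (np.float64(340.3), np.float64(230.1))) [ 2.5  1.2 -0.2] -0.026
2.0 -0.928 (22, (np.float64(340.1), np.float64(230.2))) [ 3.7  1.5 -1.4] -0.07
2.4 -1.328 (23, (np.float64(339.9), np.float64(230.4))) [ 5.4  0.  -2.1] -0.062
2.55 -1.479 (21, (np.float64(340.0), np.float64(230.6))) [ 4.8 -0.1 -3. ] -0.189
2.7 -1.629 (25, (np.float64(340.1), np.float64(231.2))) [ 5.4  0.4 -2.2] -0.107
2.85 -1.779 (24, (np.float64(340.1), np.float64(230.8))) [ 5.5  0.2 -2.4] -0.132
3.0 -1.929 (21, (np.float64(340.0), np.float64(230.6))) [ 4.4 -0.5 -2.5] -0.053
3.15 -2.077 (24, (np.float64(340.1), np.float64(231.0))) [ 5.6  0.4 -2.7] -0.1
3.3 -2.227 (23, (np.float64(340.0), np.float64(230.9))) [ 5.3 -0.2 -3. ] -0.108
3.45 -2.375 (24, (np.float64(340.0), np.float64(231.0))) [ 5.2 -1.5 -1.8] -0.108
3.52 -2.445 (24, (np.float64(340.2), np.float64(231.0))) [ 6.2 -0.6 -2.4] -0.149
t 30.25 q7 -2.572926154500295 [0.5944 0.1203 0.1672]
```

No tab yet after 3.5 rad. I regrip: open, turn back by π around the bar, close and continue.

```bash
python3 - <<'E'
from h import *
command_gripper(0.085); q=np.array(current_q()); print("open",jaw(),current_finger_gap(),np.array(current_force()).round(1))
q[6]+=np.pi; goto_joints(q); print(jaw(),np.array(current_force()).round(1),current_t())
command_gripper(0.0); pause(0.1); print(current_finger_gap(),jaw(),np.array(current_force()).round(1),current_t())
turn(2.4)
a=read_camera("scene"); cv2.imwrite("pics/s3.png",a[:,:,::-1])
k=lambda a,y,x:cv2.resize(np.ascontiguousarray(a[y:y+60,x:x+80,::-1]),None,fx=5,fy=5,interpolation=cv2.INTER_CUBIC)
cv2.imwrite("pics/s3c.png",np.hstack([k(a,195,300),k(read_camera("side"),190,225)]))
E
```

```text
open -2.451029727349731 0.08509837187345025 [-0.2 -0.3 -0.1]
0.6902722929632806 [0.3 0.4 0.8] 33.6417
0.012874479087705136 0.6907729174070737 [0.6 1.1 1.1] 34.3917
base (25, (np.float64(340.2), np.float64(231.0)))
0.15 0.544 (24, (np.float64(340.1), np.float64(231.0))) [-0.3  0.5  1.3] -0.107
0.3 0.395 (24, (np.float64(340.1), np.float64(231.1))) [0.9 0.7 0.4] -0.063
0.45 0.246 (24, (np.float64(340.2), np.float64(231.2))) [ 1.8  1.  -0. ] -0.06
0.6 0.096 (72, (np.float64(338.4), np.float64(234.4))) [ 0.4  0.5 -0.8] -0.044
TAB?
t 35.7083 q7 -0.03278959479294662 [0.5942 0.121  0.1673]
```

View pics/s3c.png

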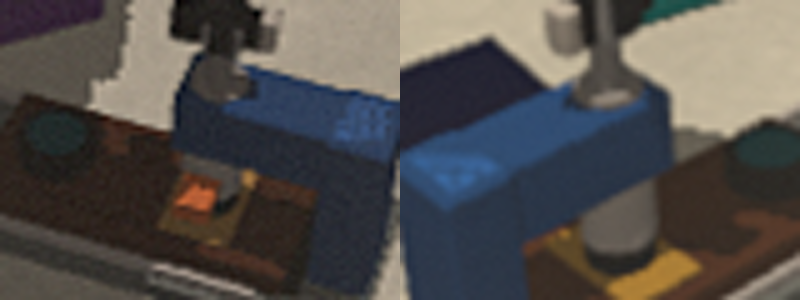

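The tab has popped: bright orange, area 24→72 px, centroid moved to (338.4, 234.4) where I expected it, after about 4.1 rad of turning. Stopping here. I release, lift clear and verify.

```bash
python3 - <<'E'
from h import *
command_gripper(0.085); p=np.array(current_position()); servo_line([p[0],p[1],0.30],rate=0.15); pause(0.3)
a=read_camera("scene"); print(tab(a),np.array(current_force()).round(2),current_t(),current_position())
k=lambda a,y,x:cv2.resize(np.ascontiguousarray(a[y:y+100,x:x+160,::-1]),None,fx=2.5,fy=2.5,interpolation=cv2.INTER_CUBIC)
big=np.zeros((570,800,3),np.uint8); big[:320,:512]=cv2.resize(a[:,:,::-1],(512,320)); big[320:,:400]=k(a,180,240); big[320:,400:]=k(read_camera("side"),180,210)
cv2.imwrite("pics/end.png",big)
E
```

```text
(74, (np.float64(338.4), np.float64(234.5))) [-0.16 -0.15 -0.16] 37.8833 [0.5938 0.1208 0.2996]
```

View pics/end.png

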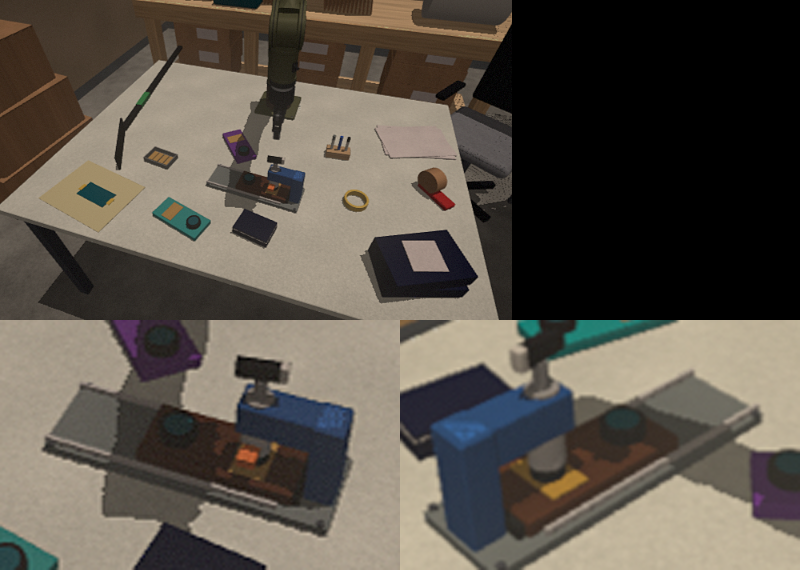

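The last picture shows the plaque home, the tab still out, the gripper clear above, and the other things where they were.

```bash
python3 -c "
from workcell import *
finish_job(); print(current_t())"
```

```text
the job is handed in; nothing more can be done
the job is handed in; nothing more can be done
```

The job is done and handed in at about 38 s on the robot's clock; no verdict is reported.

- **Plaque:** I pushed its end face with closed fingers until the force on the stop rose to about 6 N (limit 35 N). Contact came where I predicted it, to within about 1–2 mm, and the pictures show the plaque's end at the stop.
- **Clamping:** I turned the T-handle about 4.1 rad clockwise in two grips and stopped at the 0.15 rad step in which the tab popped. At about 15 N per rad, the pad should be only 2–3 N above the popping load, so roughly 30–33 N. I could not measure the pad force directly.
- **Last checks:** After I let go, the tab was still out (orange area 24 before, 74 px after, centroid where I expected it). The wrist force was about 0 with the gripper 13 cm above the handle. The other things look unmoved in the overall picture, which I judged by eye only.
- **Disagreements:** My position estimates for the handle axis differed by 2–4 mm. Forces on the gripped handle stayed under about 8 N, so this did no harm. No check failed.

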